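Set the tube cut-off gauge from a sample and lock it

TASK

Set the cut-off gauge to the length of the pink glass tube and lock it. Lay the tube in the two wooden cradles, then turn the small black upper knob until the stop has pushed the tube up against the fence with no play left, gently so that the glass is not crushed, and let the knob go. Then, without disturbing that setting, turn the brass lock ring under the knob clockwise until it has bitten and is nipped firm but not cranked hard; move the stop only by its knob and leave the other things on the bench where they are.

Things in the scene. Friction and masses are not known exactly. Their poses are not given: they have to be found in the camera images.
- gauge: Tube cut-off gauge fixed on the bench: aluminium base 84 x 372 mm, its top at z = 15 mm. Origin on the underside; y runs along the gauge, z up. Along y: steel fence (face at -100 mm, 46 mm wide, 63 mm high), two wooden cradles (20 mm long, centred at -66 and -2 mm, 41 mm wide, tops at z = 50 mm), the stop, and the blue drive head (60 x 58 mm, 61 mm high, centre at +130 mm).
- cradle_mid (a point): Point midway between the cradles where the middle of the tube comes when laid in (45 mm above the bench); the tube then lies along this frame's y. A cradle's floor is flat, 11 mm wide, at z = 40 mm, between cheeks sloping out at 45 degrees; 44 mm between the cradles are open for fingers, down to the base. A tube centred here leaves 10 mm to the fence, 10 mm or more to the stop.
- fence_face (a point): Middle of the fence's face (a brass button), at the height of the tube's axis; the -y end (seen in the gauge) of the tube has to come up against it. The gauge's +y points from here to the stop.
- stop: Sliding stop: steel rack bar with a brass nose 10 mm across that points to the fence on the tube's axis. Origin at the middle of the nose's tip face; at the start 135 to 155 mm from the fence. It moves to the fence (gauge -y) by 20 mm per radian of clockwise turning of the black knob, and back the other way. It pushes the loose tube along easily.
- tube_mid (a point): Centre of the pink glass tube: 112 mm long, 10 mm in diameter, about 15 g, lying along this frame's y axis, on the bench at the start. The stop must never press it with more than 18 N.
- knob_grip (a point): On the axis of the black upper (drive) knob, half-way up its grip: 34 mm in diameter, 28 mm high, white line on top, underside 10 mm above the top of the lock ring. It turns with 0.06 N m; each newton of the stop on the glass adds 0.02 N m, so a light grip slips before the glass is hurt. Its axis is vertical and common to both controls.
- ring_grip (a point): On the same axis, half-way up the brass lock ring under the knob: 60 mm in diameter, 18 mm high, red line on top, its middle 94 mm above the bench and 47 mm below the top of the knob. Below the ring the neck is 38 mm across for 15 mm, then 48 mm for 8 mm down to the head.
- lock_ring (a joint): Angle of the lock ring in rad, growing clockwise seen from above (tightening); starts slack at 0 to 0.2. It turns with a steady 0.45 N m until a brake shoe inside meets the knob's drum, somewhere between 0.4 and 1.2 rad: this changes with wear and cannot be seen. From there the torque grows by 0.85 N m, and the shoe's force by 85 N, per rad. It stays where it is left.
- drive_knob: The black upper knob with its shaft and, hidden in the head, the steel drum that the shoe grips. Nipped firm is 14 to 36 N of shoe on drum: 0.17 to 0.42 rad of ring, or 0.14 to 0.36 N m, past the first bite. Origin on the axis at the top of the ring; x is the white line on top and turns with it. From its start it needs 1.1 to 2.2 rad clockwise to bring the stop to the seated tube.
- tall_beaker: Tall clear glass beaker, 73 mm across and 110 mm high, origin at the centre of its underside; a bystander.
- caliper: Steel vernier caliper lying on the bench, 205 mm long, 8 mm thick, origin at the middle of its underside; a bystander.
- marker: Fat felt marker lying on the bench, 110 mm long, 20 mm thick, origin at the middle of its underside; a bystander.
There are look-alikes about, which are no part of the job. Leave any turquoise look-alike of the part that bears tube_mid alone.

How it is judged:
By the outcome, as a careful person would: the job done as asked, in the order asked, and still so for the second after the job is handed in, with the robot touching nothing.
It also fails if it takes over 72 s, if anything falls off the work surface, if the arm or the gripper's body presses on something with over 40 N, if the wrist force passes 120 N, or if a joint passes its speed limit or range.

ROBOT

A 6-joint arm with a two-finger parallel gripper is mounted at the origin on a cart in front of the work surface, level with it; the furniture and walls round the work are solid. World frame = base frame: x ahead of the robot, y to its left, z up, the work surface at z = 0. Lengths are in m, angles in rad, forces in N, time in s.
With the tool pointing down it reaches from about 0.4 to 0.925 m from the base axis. Payload 12.5 kg.
Tool frame: the origin (TCP) lies midway between the tips of the shut fingers; the grasp point (between the pads) lies 19 mm behind it; z points along the fingers, y is the direction in which the jaws open and shut (so a half turn about z gives the same grasp; the last joint's range is limited). The gripper opens to 95 mm and grips with 3 to 60 N. Pads are 20 mm wide; open, the fingers measure 119 mm over their backs; the gripper's body (75 mm by 180 mm) begins 59 mm behind the grasp point.
Start: joints at [-1.431, 0.491, 1.559, -0, 1.092, -0.106], TCP at [0.152, -0.606, 0.215] pointing down, gripper open.
Joint ranges: [-3.1, 3.1], [-0.84, 2.19], [0.05, 2.79], [-1.13, 4.28], [0.06, 2.93], [-2.69, 2.69]. Speed limits (rad/s): [2.22, 2.22, 2.79, 3.14, 3.14, 3.14].

INTERFACE

Orientations are given as a unit quaternion [w, x, y, z].
In Python, from workcell import sensors, read_camera, get_calibration, robot gives the robot as it stands.
- The arm moves only by the shell command python3 -m inch 'ROWS' [FORCE]. ROWS is JSON, a list of rows, each a list of 7 numbers: the finger opening in mm, from 0 to 95.1, then the shift along the tool's x, y, z in units of 30 mm (1.0 is 30 mm), then the turn, a rotation vector about the tool's x, y, z in units of 6 degrees (1.0 is 6 degrees). In form: [[grip, x, y, z, ax, ay, az], ...]. A call has 1 to 8 rows; each row shifts and turns the commanded pose from where the row before left it, along the tool's axes as they then stand; what a row does not reach is not made up. A row lasts 1/12 s, in which the tool goes at most 41.7 mm and 7.16 degrees, less where a joint would pass 70% of its speed; a pose out of reach is approached as far as the arm can. A call is refused whole if a number of a shift passes 1 or a number of a turn 1, either way. A call with a gripper value outside its range is refused whole. The fingers move at their own pace and stop on an object; FORCE is the grip in N (left out, the last holds). Time passes only in rows, so rows that do not move let the fingers close. It gives the time, the measured TCP pose, the force and the opening at its end, in the units of the state.
- sensors.observe(): the state, without advancing time (a new reading comes with each control period).
- read_camera(name): name is "scene" or "top" or "wrist"; returns the picture (420x560x3 uint8, blue, green, red); there is no depth.
- get_calibration(name): a dict with "fx", "fy", "cx", "cy" (pixels), "k1" (the pictures are not rectified: a ray, as slopes to the right and down, at radius r is drawn at 1 + k1 r^2 times it, then the intrinsics apply), "rvec" (rotation vector, rad) and "tvec" (3), from world to camera coordinates, as OpenCV has them. Camera axes: x right, y down, z forward; pixel columns grow to the right and rows downward; lengths in m; the calibration is good to about 2 mm. A picture is of the moment at which its call begins: read the wrist's pose just before it. get_calibration takes no time and is no camera call; for the wrist camera it gives the pose at the moment of the call.
- robot.close_job(): hands the job in, once; it reports no verdict.
The state is a dict: "t": time; "joint_pos": joint angles; "joint_vel": joint speeds; "joint_torque": joint torques, N m; "tool_pos": TCP position; "ee_rot": TCP orientation; "contact_force": force on the tool from outside, world axes, zero at the start; "ft_torque": the same for the moment, N m; "finger_gap": finger opening in m.
Only numpy, scipy, OpenCV 4.12 (cv2) and the standard library are available. Lean on these libraries where they do the work, as an engineer would, in place of code of your own. Each camera call takes 0.05 s, during which the arm holds its last target. There are 200 camera calls.

## Working session

There is one attempt and no reset: what is moved stays moved. The work goes in short steps, Python scripts to look and compute and a shell command to move; the robot and the scene stay as the last step left them, time stands still between calls to the robot, and variables do not carry over. Pictures are saved under pics/ and viewed, about 8 in all and at most 12, crops included, and the job is handed in when it is done.

```bash
mkdir -p pics; ls; cat > h.py <<'E'
import numpy as np, cv2
from workcell import sensors, read_camera, get_calibration, robot
from scipy.spatial.transform import Rotation as R
def K(c): return np.array([[c['fx'],0,c['cx']],[0,c['fy'],c['cy']],[0,0,1.]]), np.array([c['k1'],0,0,0,0.])
def ray(c,uv):
    k,_=K(c); d=np.array([(uv[0]-c['cx'])/c['fx'],(uv[1]-c['cy'])/c['fy']]); u=d.copy()
    for _ in range(20): u=d/(1+c['k1']*(u@u))
    Rm=R.from_rotvec(np.ravel(c['rvec'])).as_matrix(); t=np.ravel(c['tvec'])
    return -Rm.T@t, Rm.T@np.array([u[0],u[1],1])
def onz(c,uv,z):
    o,d=ray(c,uv); return o+d*(z-o[2])/d[2]
def proj(c,p):
    Rm=R.from_rotvec(np.ravel(c['rvec'])).as_matrix(); q=Rm@np.asarray(p)+np.ravel(c['tvec'])
    u=q[:2]/q[2]; u=u*(1+c['k1']*(u@u)); return np.array([c['fx']*u[0]+c['cx'],c['fy']*u[1]+c['cy']])
def st():
    s=sensors.observe(); q=s['ee_rot']
    m=R.from_quat([q[1],q[2],q[3],q[0]]).as_matrix(); return s,np.array(s['tool_pos']),m
def togo(p,yaw_y=None):
    """rows in tool axes to bring TCP to p; yaw_y = desired tool y direction angle in world"""
    s,t,m=st(); d=m.T@(np.asarray(p)-t)/0.03
    out=[d.round(2)]
    if yaw_y is not None:
        a=np.arctan2(m[1,1],m[0,1]); e=(yaw_y-a+np.pi/2)%np.pi-np.pi/2
        out.append(('az units',round(-np.degrees(e)/6,2)))
    print(out)
E
python3 - <<'E'
from h import *
a=read_camera("top"); b=read_camera("scene")
cv2.imwrite("pics/top.png",a); cv2.imwrite("pics/scene.png",b)
cv2.imwrite("pics/both.png",np.hstack([a,b])[:, :]) 
for n in("top","scene","wrist"):
  c=get_calibration(n); print(n,c)
print(sensors.observe())
E
```

```text
pics
top {'fx': 522.176456647247, 'fy': 522.176456647247, 'cx': 274.345707635986, 'cy': 209.54881324167457, 'k1': 0.027271913785470427, 'rvec': array([ 2.1643529 , -2.22532195,  0.10842442]), 'tvec': array([-0.04727396,  0.62669053,  1.48881916])}
scene {'fx': 521.3019068663668, 'fy': 521.3019068663668, 'cx': 278.73090111985147, 'cy': 201.17403900508384, 'k1': -0.05879524559086975, 'rvec': array([ 1.21404957, -2.32131341,  0.98156557]), 'tvec': array([0.2982501 , 0.41838231, 1.14735994])}
wrist {'fx': 362.0373152677272, 'fy': 362.0373152677272, 'cx': 277.73617351453134, 'cy': 215.12044631797534, 'k1': -0.04918948391682745, 'rvec': array([-2.3034483 ,  1.79662848,  0.24414364]), 'tvec': array([-0.62224668, -0.03005504,  0.39119848])}
{'t': 0.1, 'joint_pos': array([-1.43058940e+00,  4.91454660e-01,  1.55939602e+00, -3.57172660e-05,
        1.09172261e+00, -1.05559618e-01]), 'joint_vel': array([ 0.00085613, -0.00214881, -0.00095646, -0.00061663, -0.00076261,
       -0.00054766]), 'joint_torque': array([ 1.26401665e-03, -6.13623905e+01, -2.58606094e+01,  6.93457690e-02,
        4.70293534e-02, -4.11162466e-05]), 'tool_pos': array([ 0.15206875, -0.60598453,  0.21414533]), 'ee_rot': array([-4.89971172e-04,  9.92458217e-01,  1.22582408e-01, -2.43354297e-05]), 'contact_force': array([-0.73169651,  0.27309848, -0.15536355]), 'ft_torque': array([-0.06597487, -0.0729373 , -0.02650954]), 'finger_gap': 0.09494299679406872}
```

View pics/top.png

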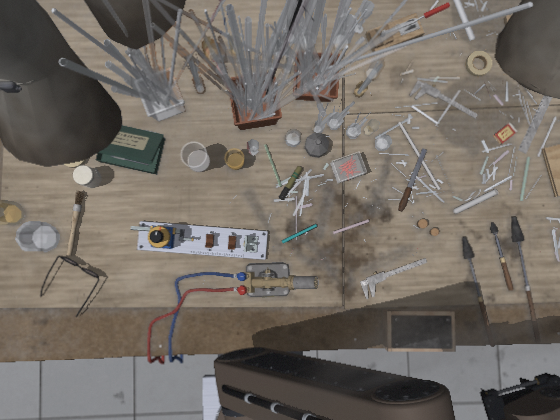

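View pics/scene.png

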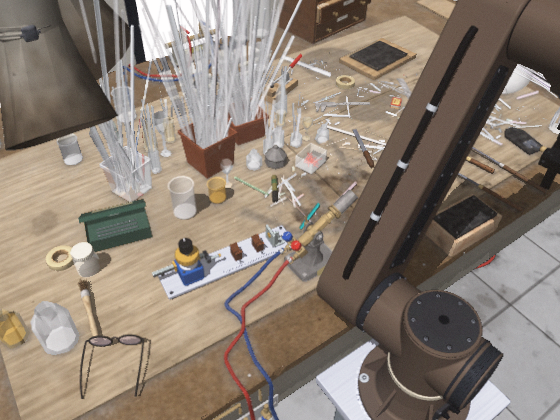

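The top view shows the gauge at (200,240) with the knob at (157,237) and the fence at (258,241). A turquoise rod is at (298,233), a thin pink rod at (350,227), and a burner at (265,280). Next I'll take an enlarged crop.

```bash
python3 - <<'E'
from h import *
a=cv2.imread("pics/top.png")[195:285,125:385]
cv2.imwrite("pics/crop.png",cv2.resize(a,None,fx=3,fy=3,interpolation=cv2.INTER_CUBIC))
c=get_calibration("top")
for n,uv,z in [("tube a",(333,233),.005),("tube b",(369,221),.005),("knob top",(157,237),.141),("fence",(249,241),.06),("gauge cornerTL",(139,221),.015),("BL",(137,247),.015),("BR",(267,258),.015),("TR",(269,232),.015),("turq",(298,233),.005)]:
    print(n,onz(c,uv,z).round(4))
w=get_calibration("wrist"); o,d=ray(w,(280,210)); s,t,m=st(); print("wristcam in tool",(m.T@(o-t)).round(3),(m.T@d).round(2)); print(m.round(2))
E
```

```text
tube a [ 0.553 -0.235  0.005]
tube b [ 0.5853 -0.3423  0.005 ]
knob top [0.552  0.2507 0.141 ]
fence [0.5357 0.01   0.06  ]
gauge cornerTL [0.6032 0.3268 0.015 ]
BL [0.5285 0.3331 0.015 ]
BR [ 0.4859 -0.0396  0.015 ]
TR [ 0.5609 -0.0475  0.015 ]
turq [ 0.5559 -0.1324  0.005 ]
wristcam in tool [ 0.075 -0.002 -0.17 ] [-0.25  0.01  0.97]
[[ 0.97  0.24 -0.  ]
 [ 0.24 -0.97  0.  ]
 [ 0.   -0.   -1.  ]]
```

View pics/crop.png

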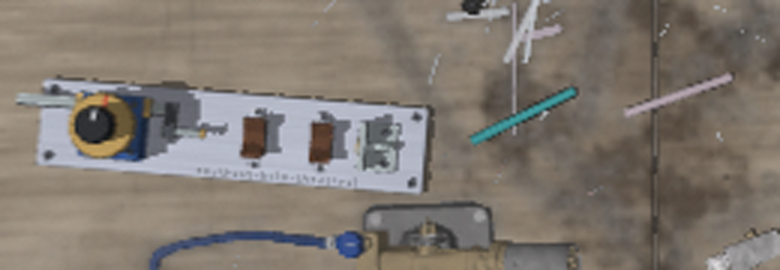

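Candidates in the crop (top-view px in brackets):
- Pink rod (680,95), about 112 mm long and 10 mm thick [351,227]. This is my choice.
- Turquoise rod (525,115) [298,233]. A look-alike to leave alone.
- Thin long pink rod (514,65) [296,217] and short pink scrap (545,33) [307,206]. Both are the wrong size.

I'll move over the chosen rod and check it up close.

```bash
R='[95,0.94,-0.41,0,0,0,0]'; python3 -m inch '[[95,0.94,-0.41,0,0,0,0],[95,0.94,-0.41,0,0,0,0],[95,0.94,-0.41,0,0,0,0],[95,0.94,-0.41,0,0,0,0],[95,0.94,-0.41,0,0,0,0],[95,0.94,-0.41,0,0,0,0],[95,0.94,-0.41,0,0,0,0],[95,0.94,-0.41,0,0,0,0]]'
python3 -m inch '[[95,0.94,-0.41,0,0,0,0],[95,0.94,-0.41,0,0,0,0],[95,0.94,-0.41,0,0,0,0],[95,0.94,-0.41,0,0,0,0],[95,0.94,-0.41,0,0,0,0],[95,0.94,-0.41,0,0,0,0],[95,0.94,-0.41,0,0,0,0],[95,0.94,-0.41,0,0,0,0]]'
python3 -m inch '[[95,0.94,-0.41,0,0,0,-1],[95,0,0,0,0,0,-1],[95,0,0,0,0,0,-1],[95,0,0,0,0,0,-1],[95,0,0,0,0,0,-1],[95,0,0,0,0,0,-1],[95,0,0,0,0,0,-1],[95,0,0,0,0,0,-1]]'
python3 -m inch '[[95,0,0,0,0,0,-1],[95,0,0,0,0,0,-1],[95,0,0,0,0,0,-1],[95,0,0,0,0,0,-1],[95,0,0,0,0,0,-1],[95,0,0,0,0,0,-1],[95,0,0,0,0,0,-1],[95,0,0,0,0,0,-0.45]]'
python3 - <<'E'
from h import *
s,t,m=st(); c=get_calibration("wrist"); a=read_camera("wrist"); cv2.imwrite("pics/w1.png",a)
np.save("w1.npy",c,allow_pickle=True)
print(s['t'],t.round(4),m.round(3),s['joint_pos'].round(2))
for p in [(0.553,-.235,.005),(.585,-.342,.005)]: print(proj(c,p))
E
```

```text
t: 0.77
tool_pos: [0.3479, -0.4547, 0.2144]
ee_rot: [-0.0, 0.992, 0.123, -0.0]
contact_force: [-0.0, 0.0, -0.1]
finger_gap: 0.0951
t: 1.43
tool_pos: [0.5429, -0.3043, 0.2144]
ee_rot: [-0.0, 0.992, 0.123, -0.0]
contact_force: [0.1, -0.7, -0.4]
finger_gap: 0.0949
t: 2.1
tool_pos: [0.5661, -0.2866, 0.2142]
ee_rot: [-0.0, 0.855, 0.518, -0.0]
contact_force: [-0.3, -0.7, -0.4]
finger_gap: 0.0948
t: 2.77
tool_pos: [0.5661, -0.2867, 0.2142]
ee_rot: [-0.0, 0.594, 0.805, -0.0]
contact_force: [1.1, 0.2, 0.6]
finger_gap: 0.0948
2.7667 [ 0.5661 -0.2867  0.2142] [[-0.294  0.956 -0.001]
 [ 0.956  0.294  0.   ]
 [ 0.001 -0.001 -1.   ]] [-0.57  0.51  1.53 -0.    1.1  -0.87]
[280.36868584 139.79580023]
[279.34945984 242.3129502 ]
```

View pics/w1.png

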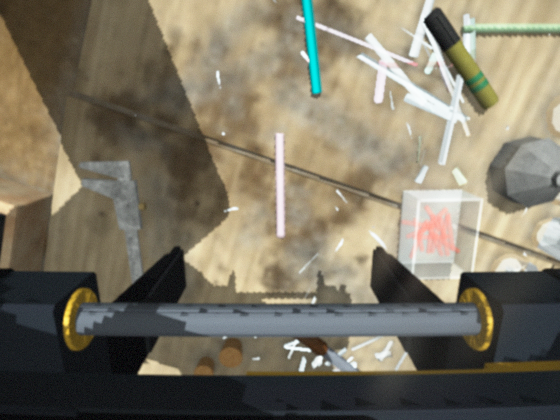

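The view shows the pink rod from (279.5,134) to (280.5,236), standing alone, with the turquoise rod at (312,50). I'll compute its pose.

```bash
python3 - <<'E'
from h import *
c=get_calibration("wrist")
a=onz(c,(279.5,133.5),.005);b=onz(c,(280.5,236.5),.005); d=a-b
print(a.round(4),b.round(4),np.linalg.norm(d),np.degrees(np.arctan2(d[1],d[0]))); mid=(a+b)/2; print(mid)
togo([mid[0],mid[1],.0]); togo([mid[0],mid[1],.0],np.arctan2(d[1],d[0])-np.pi/2)
E
```

```text
[ 0.5502 -0.2292  0.005 ] [ 0.5842 -0.3351  0.005 ] 0.11125344498175732 107.79177527485814
[ 0.567238   -0.28216929  0.005     ]
[array([0.13, 0.08, 7.14])]
[array([0.13, 0.08, 7.14]), ('az units', np.float64(-0.11))]
```

```bash
python3 -m inch '[[60,0.13,0.08,1,0,0,-0.1],[50,0,0,1,0,0,0],[50,0,0,1,0,0,0],[50,0,0,1,0,0,0],[50,0,0,1,0,0,0],[50,0,0,1,0,0,0],[50,0,0,0.5,0,0,0],[50,0,0,0.3,0,0,0]]'
python3 -m inch '[[50,0,0,0.2,0,0,0],[50,0,0,0,0,0,0],[0,0,0,0,0,0,0],[0,0,0,0,0,0,0],[0,0,0,0,0,0,0],[0,0,0,0,0,0,0],[0,0,0,0,0,0,0],[0,0,0,0,0,0,0]]' 10
```

```text
t: 3.48
tool_pos: [0.5664, -0.2818, 0.008]
ee_rot: [-0.002, 0.593, 0.805, -0.0]
contact_force: [0.1, -0.5, 0.3]
finger_gap: 0.0514
t: 4.15
tool_pos: [0.5675, -0.2824, 0.005]
ee_rot: [0.0, 0.592, 0.806, -0.0]
contact_force: [-0.1, -0.6, 0.5]
finger_gap: 0.0152
```

```bash
python3 -m inch '[[0,0,0,0,0,0,0],[0,0,0,0,0,0,0],[0,0,0,0,0,0,0],[0,0,0,0,0,0,0]]' 10
python3 -m inch '[[0,0,0,-0.5,0,0,0],[0,0,0,-1,0,0,0],[0,0,0,-1,0,0,0],[0,0,0,-1,0,0,0],[0,0,0,-1,0,0,0],[0,0,0,-1,0,0,0],[0,0,0,-0.5,0,0,0]]'
python3 - <<'E'
from h import *
# rough gauge: target tool x angle 83.5deg, hover such that the wrist cam sees gauge
s,t,m=st(); print(s['joint_pos'].round(2))
togo([0.5403,-0.03,.20],np.radians(-6.5))
E
```

```text
t: 4.48
tool_pos: [0.5675, -0.2824, 0.0048]
ee_rot: [0.0, 0.592, 0.806, -0.0]
contact_force: [-1.1, 0.1, 4.1]
finger_gap: 0.0091
t: 5.07
tool_pos: [0.5681, -0.2827, 0.1883]
ee_rot: [0.002, 0.592, 0.806, 0.0]
contact_force: [0.5, 0.2, 0.1]
finger_gap: 0.0094
[-0.57  0.53  1.57 -0.    1.04 -0.87]
[array([ 8.31,  1.63, -0.41]), ('az units', np.float64(3.98))]
```

```bash
python3 -m inch '[[0,1,0.2,0,0,0,0],[0,1,0.2,0,0,0,0],[0,1,0.2,0,0,0,0],[0,1,0.2,0,0,0,0],[0,1,0.2,0,0,0,0],[0,1,0.2,0,0,0,0],[0,1,0.2,0,0,0,0],[0,1,0.2,0,0,0,0]]'
python3 -m inch '[[0,0.3,0,-0.4,0,0,1],[0,0,0,0,0,0,1],[0,0,0,0,0,0,1],[0,0,0,0,0,0,0.98],[0,0,0,0,0,0,0]]'
python3 - <<'E'
from h import *
def tri(u1,u2):
    o1,d1=ray(get_calibration("top"),u1);o2,d2=ray(get_calibration("scene"),u2)
    k=np.linalg.lstsq(np.c_[d1,-d2],o2-o1,rcond=None)[0]; return ((o1+d1*k[0]+o2+d2*k[1])/2).round(3), np.linalg.norm(o1+d1*k[0]-o2-d2*k[1]).round(3)
for a in [((318,283),(352,188)),((242,290),(294,246)),((242,276),(288,236)),((157,237),(184,242))]: print(tri(*a))
s,t,m=st(); c=get_calibration("wrist"); a=read_camera("wrist"); cv2.imwrite("pics/w2.png",a)
np.save("w2.npy",c,allow_pickle=True)
print(s['t'],t.round(4),m.round(3),s['joint_pos'].round(2))
E
```

```text
t: 5.73
tool_pos: [0.541, -0.0376, 0.1846]
ee_rot: [-0.0, 0.592, 0.806, -0.0]
contact_force: [-0.2, 0.4, 0.5]
finger_gap: 0.0093
t: 6.15
tool_pos: [0.5387, -0.0302, 0.1966]
ee_rot: [-0.0, 0.747, 0.664, -0.0]
contact_force: [0.2, 0.7, -1.5]
finger_gap: 0.0096
(array([ 0.425, -0.163,  0.198]), np.float64(0.008))
(array([0.406, 0.032, 0.119]), np.float64(0.005))
(array([0.441, 0.029, 0.121]), np.float64(0.002))
(array([0.554, 0.254, 0.137]), np.float64(0.007))
6.15 [ 0.5387 -0.0302  0.1966] [[ 0.117  0.993 -0.   ]
 [ 0.993 -0.117 -0.   ]
 [-0.    -0.    -1.   ]] [-0.18  0.39  1.79 -0.    0.96 -0.06]
```

View pics/w2.png

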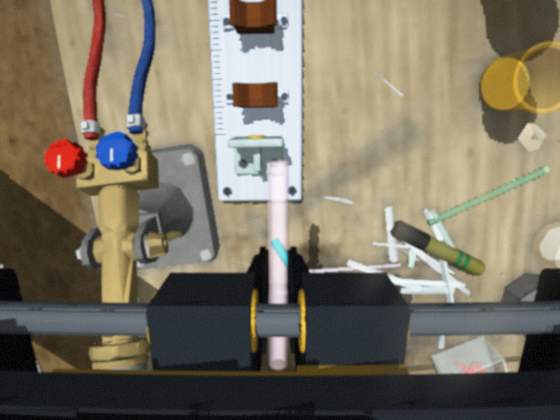

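```bash
python3 - <<'E'
from h import *
a=cv2.imread("pics/w2.png")[0:215,195:320]
cv2.imwrite("pics/w2c.png",cv2.resize(a,None,fx=2.75,fy=2.75,interpolation=cv2.INTER_CUBIC))
E
```

```text
(no output)
```

View pics/w2c.png

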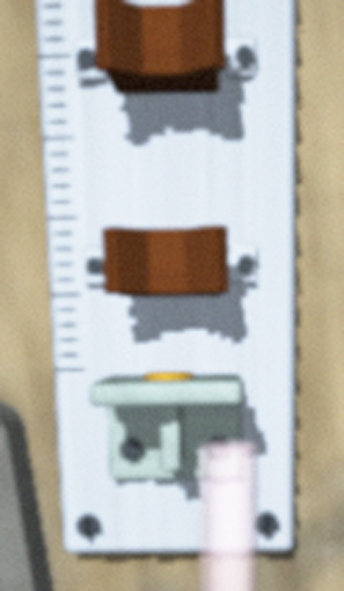

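```bash
cat > fit.py <<'E'
from h import *
from scipy.optimize import least_squares
c=np.load("w2.npy",allow_pickle=True).item()
f=lambda u,v:np.array([195+u/2.75,v/2.75])
# base edge points
L=[onz(c,f(38,0),.015),onz(c,f(66,550),.015)];Rr=[onz(c,f(298,0),.015),onz(c,f(293,548),.015)]
print(np.array(L+Rr).round(4)); dL=L[0]-L[1];dR=Rr[0]-Rr[1]
print(np.degrees(np.arctan2(dL[1],dL[0])),np.degrees(np.arctan2(dR[1],dR[0])), np.linalg.norm(L[1]-Rr[1]))
obs={'cr1 +yL':((107,228),.05),'+yR':((225,228),.05),'-yL':((104,293),.05),'-yR':((227,293),.05),'floorL+':((148,234),.04),'floorR+':((185,234),.04),'floorL-':((148,291),.04),'floorR-':((185,291),.04),'fenceL':((95,380),.063),'fenceR':((243,378),.063),'button':((168,376),.045)}
for k,(p,z) in obs.items(): print(k,onz(c,f(*p),z).round(4))
# fit: ends of cradle +base centerline, params x0,y0,yaw(gauge y dir)
def model(q,X,Y):
    e=np.array([np.cos(q[2]),np.sin(q[2])]); n=np.array([np.sin(q[2]),-np.cos(q[2])]) # gauge +x = to the right of +y
    return q[:2]+X*n+Y*e
P=[((107,228),.05,-.0205,-.056),((225,228),.05,.0205,-.056),((104,293),.05,-.0205,-.076),((227,293),.05,.0205,-.076),((148,234),.04,-.0055,-.056),((185,234),.04,.0055,-.056),((95,380),.063,-.023,-.1),((243,378),.063,.023,-.1)]
def res(q):
    r=[]
    for p,z,X,Y in P: r+=list(onz(c,f(*p),z)[:2]-model(q,X,Y))
    for pts,X in ((L,-.042),(Rr,.042)):
        for w in pts:
            n=np.array([np.sin(q[2]),-np.cos(q[2])]); r.append((w[:2]-q[:2])@n-X)
    return np.array(r)
s=least_squares(res,[.54,.14,np.radians(83.5)],x_scale=[.01,.01,.1])
print(s.x,np.degrees(s.x[2]),(s.fun*1000).round(1))
for n,Y in(("mid",-.034),("fence",-.1),("knob",.13)): print(n,model(s.x,0,Y).round(4))
np.save("g.npy",s.x)
# held tube ends in image: direction
E
python3 fit.py
python3 - <<'E'
from h import *
c=np.load("w2.npy",allow_pickle=True).item()
# tube: end near (279,160) far (281,368) at z ~ TCP z
z=.1966
a=onz(c,(278,161),z);b=onz(c,(280,368),z);print(a.round(4),b.round(4),np.linalg.norm(a-b),((a+b)/2).round(4),np.degrees(np.arctan2(*(a-b)[1::-1])))
E
```

```text
[[ 0.4984  0.1525  0.015 ]
 [ 0.4793 -0.0274  0.015 ]
 [ 0.581   0.1424  0.015 ]
 [ 0.561  -0.0364  0.015 ]]
83.94056798691628 83.61940587147694 0.08226839759325488
cr1 +yL [0.514  0.0769 0.05  ]
+yR [0.5493 0.0727 0.05  ]
-yL [0.5103 0.0583 0.05  ]
-yR [0.5477 0.0538 0.05  ]
floorL+ [0.5254 0.0746 0.04  ]
floorR+ [0.5368 0.0732 0.04  ]
floorL- [0.523  0.0576 0.04  ]
floorR- [0.5346 0.0562 0.04  ]
fenceL [0.5054 0.0332 0.063 ]
fenceR [0.5496 0.0285 0.063 ]
button [0.5262 0.0309 0.045 ]
[0.53763219 0.13046492 1.46305987] 83.82715552734406 [ 2.7 -0.1 -2.7  0.1  1.2  1.2 -2.1  1.1 -0.8 -0.8 -0.3 -1.   1.4 -0.3
 -0.2 -0.1  0.6  0.9 -0.1 -0.8]
mid [0.534  0.0967]
fence [0.5269 0.031 ]
knob [0.5516 0.2597]
[0.5448 0.0256 0.1966] [ 0.5325 -0.0882  0.1966] 0.11444961433321453 [ 0.5386 -0.0313  0.1966] 83.82180287235883
```

Gauge fit: yaw 83.8°, cradle_mid (0.534, 0.0967), knob axis about (0.5516, 0.2597). The tube hangs aligned with the gauge. I'll carry it over and lower it.

```bash
python3 -m inch '[[0,0.85,-0.13,0,0,0,0],[0,0.85,-0.13,0,0,0,0],[0,0.85,-0.13,0,0,0,0],[0,0.85,-0.13,0,0,0,0],[0,0.82,-0.14,0,0,0,0],[0,0,0,0,0,0,0],[0,0,0,1,0,0,0],[0,0,0,1,0,0,0]]'
python3 -m inch '[[0,0,0,1,0,0,0],[0,0,0,0.7,0,0,0],[0,0,0,0.3,0,0,0],[0,0,0,0.3,0,0,0],[0,0,0,0.2,0,0,0],[0,0,0,0,0,0,0]]'
python3 - <<'E'
from h import *
togo([.534,.0967,.0455],np.radians(-6.18))
E
```

```text
t: 6.87
tool_pos: [0.5342, 0.0978, 0.137]
ee_rot: [0.001, 0.745, 0.668, 0.001]
contact_force: [1.4, -0.5, -0.7]
finger_gap: 0.0091
t: 7.37
tool_pos: [0.5335, 0.0974, 0.0613]
ee_rot: [-0.0, 0.746, 0.666, -0.0]
contact_force: [-0.2, 0.9, -0.5]
finger_gap: 0.0092
[array([-0.02,  0.02,  0.53]), ('az units', np.float64(-0.05))]
```

```bash
python3 -m inch '[[0,0,0,0.2,0,0,0],[0,0,0,0.15,0,0,0],[0,0,0,0.1,0,0,0],[0,0,0,0,0,0,0],[0,0,0,0,0,0,0]]'
python3 - <<'E'
from h import *
s,t,m=st();print(t,s['contact_force'],s['ft_torque']); togo([.534,.0967,.0455],np.radians(-6.18))
E
```

```text
t: 7.78
tool_pos: [0.5335, 0.0977, 0.0482]
ee_rot: [0.0, 0.746, 0.666, 0.0]
contact_force: [1.0, 0.0, 0.4]
finger_gap: 0.009
[0.53350976 0.0976666  0.04819849] [0.98877169 0.02264755 0.41493392] [-0.0434767  -0.09381813  0.03011641]
[array([-0.03,  0.02,  0.09]), ('az units', np.float64(-0.05))]
```

```bash
python3 -m inch '[[0,0,0,0.05,0,0,0],[0,0,0,0.05,0,0,0],[0,0,0,0,0,0,0],[13,0,0,0,0,0,0],[18,0,0,0,0,0,0],[25,0,0,0,0,0,0],[40,0,0,0,0,0,0],[40,0,0,0,0,0,0]]'
python3 -m inch '[[40,0,0,-0.5,0,0,0],[40,0,0,-1,0,0,0],[40,0,0,-1,0,0,0],[40,0,0,-1,0,0,0],[40,0,0,-1,0,0,0],[40,-0.3,0,-0.6,0,0,0],[60,-0.5,0,0,0,0,0],[60,0,0,0,0,0,0]]'
python3 - <<'E'
from h import *
s,t,m=st(); c=get_calibration("wrist"); a=read_camera("wrist"); cv2.imwrite("pics/w3.png",a)
np.save("w3.npy",c,allow_pickle=True)
print(s['t'],t.round(4),m.round(3),s['joint_pos'].round(2))
g=np.load("g.npy"); print("knob px",proj(c,[.5516,.2597,.141]))
E
```

```text
t: 8.45
tool_pos: [0.5335, 0.0976, 0.0452]
ee_rot: [0.0, 0.746, 0.666, 0.0]
contact_force: [-0.2, -0.4, 0.3]
finger_gap: 0.0326
t: 9.12
tool_pos: [0.5308, 0.0725, 0.1994]
ee_rot: [0.001, 0.746, 0.666, 0.001]
contact_force: [-0.0, 0.3, -0.2]
finger_gap: 0.0486
9.1167 [0.5308 0.0725 0.1994] [[ 0.114  0.994  0.002]
 [ 0.994 -0.114 -0.   ]
 [-0.     0.002 -1.   ]] [ 0.01  0.38  1.8  -0.    0.96  0.13]
knob px [277.52436572 -92.01174687]
```

View pics/w3.png

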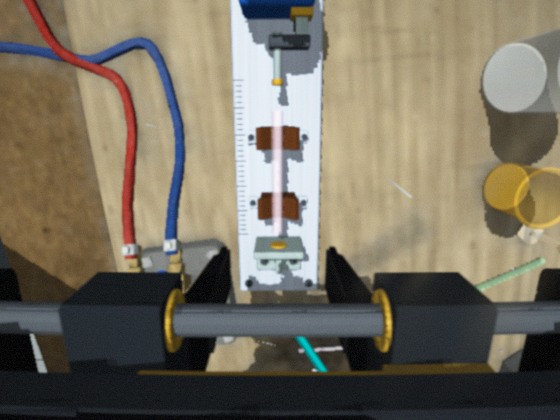

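The tube lies in both cradles, (277,110) to (278,238), and the stop nose is at (277,83). Next I'll locate the knob from near.

```bash
python3 -m inch '[[70,0.8,0,-1,0,0,0],[70,1,0,-0.5,0,0,0],[70,1,0,0,0,0,0],[70,0.4,0,0,0,0,0],[70,0,0,0,0,0,0]]'
python3 - <<'E'
from h import *
s,t,m=st(); c=get_calibration("wrist"); a=read_camera("wrist"); 
np.save("w4.npy",c,allow_pickle=True)
print(s['t'],t.round(4),s['joint_pos'].round(2))
p=proj(c,[.5516,.2597,.141]); print("knob px",p)
x0,y0=int(p[0])-100,max(0,int(p[1])-75); print(x0,y0)
cv2.imwrite("pics/w4.png",cv2.resize(a[y0:y0+150,x0:x0+200],None,fx=4,fy=4,interpolation=cv2.INTER_CUBIC))
E
```

```text
t: 9.58
tool_pos: [0.5413, 0.1716, 0.2422]
ee_rot: [-0.0, 0.745, 0.667, -0.0]
contact_force: [-0.4, -0.5, -0.6]
finger_gap: 0.0698
9.5833 [0.5413 0.1716 0.2422] [0.19 0.38 1.67 0.   1.09 0.3 ]
knob px [279.70219051  98.76484029]
179 23
```

View pics/w4.png

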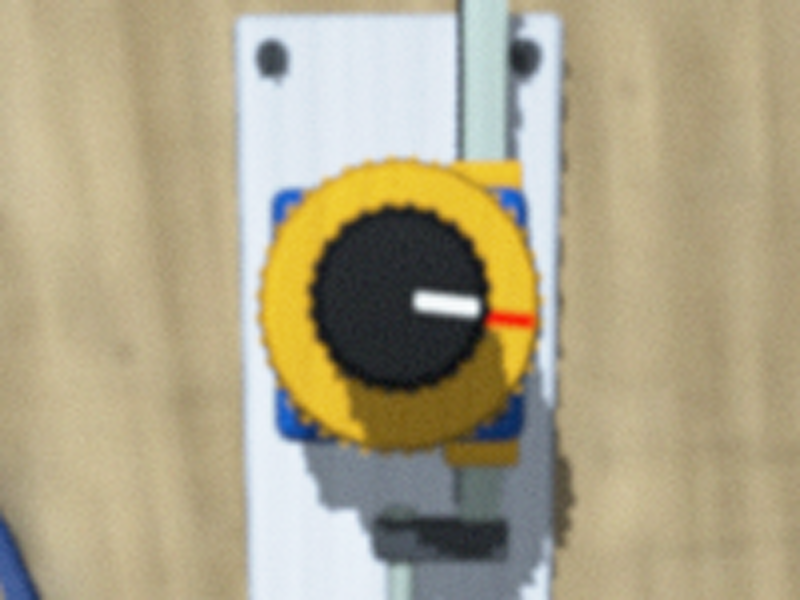

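Knob centre is at crop (401,297), i.e. px (279.3,97.3). Ring centre is at crop (400,304), the white line points right and the red line sits at (510,320).

```bash
python3 - <<'E'
from h import *
c=get_calibration("wrist")
k=onz(c,(179+401/4,23+297/4),.141); r=onz(c,(179+400/4,23+304/4),.103); print(k,r)
p=(k+r)/2; togo([p[0],p[1],.112])
E
```

```text
[0.5511922 0.2593036 0.141    ] [0.55109772 0.25978002 0.103     ]
[array([3.  , 0.01, 4.33])]
```

```bash
python3 -m inch '[[70,1,0,0,0,0,0],[70,1,0,0,0,0,0],[70,1,0.01,0,0,0,0],[70,0,0,0,0,0,-1],[70,0,0,0,0,0,-1],[70,0,0,0,0,0,-1],[70,0,0,0,0,0,-1],[70,0,0,0,0,0,-1]]' 6
python3 -m inch '[[70,0,0,0,0,0,-1],[70,0,0,0,0,0,-1],[70,0,0,0,0,0,-1],[70,0,0,0,0,0,-1],[70,0,0,0,0,0,-1],[70,0,0,1,0,0,0],[70,0,0,0.5,0,0,0],[70,0,0,0,0,0,0]]'
python3 - <<'E'
from h import *
togo([.55115,.25954,.112]); s,t,m=st(); print(s['joint_pos'].round(2),s['ft_torque'].round(3),s['contact_force'].round(2))
E
```

```text
t: 10.3
tool_pos: [0.5519, 0.2574, 0.2421]
ee_rot: [-0.0, 0.546, 0.838, -0.001]
contact_force: [0.2, -0.7, -0.7]
finger_gap: 0.07
t: 10.97
tool_pos: [0.5507, 0.2569, 0.1943]
ee_rot: [-0.003, 0.314, 0.95, -0.002]
contact_force: [0.3, -0.1, -0.9]
finger_gap: 0.0701
[array([0.03, 0.1 , 2.74])]
[ 0.33  0.49  1.62 -0.    1.04 -0.6 ] [ 0.066 -0.165  0.014] [ 0.33 -0.08 -0.86]
```

```bash
python3 -m inch '[[70,0.03,0.1,0.8,0,0,0],[70,0,0,0.8,0,0,0],[70,0,0,0.6,0,0,0],[70,0,0,0.35,0,0,0],[70,0,0,0.15,0,0,0],[70,0,0,0,0,0,0],[70,0,0,0,0,0,0]]'
python3 - <<'E'
from h import *
togo([.55115,.25954,.112]); s,t,m=st(); print(s['joint_pos'].round(2),s['ft_torque'].round(3),s['contact_force'].round(2),t)
E
```

```text
t: 11.55
tool_pos: [0.5537, 0.2614, 0.118]
ee_rot: [0.0, 0.313, 0.95, 0.0]
contact_force: [0.5, 0.1, 0.5]
finger_gap: 0.0703
[array([ 0.03, -0.1 ,  0.2 ])]
[ 0.33  0.58  1.69 -0.    0.87 -0.6 ] [ 0.009 -0.179 -0.027] [0.53 0.1  0.51] [0.55365943 0.26144757 0.11800664]
```

```bash
python3 -m inch '[[70,0.03,-0.1,0.15,0,0,0],[70,0,0,0,0,0,0],[70,0,0,0,0,0,0]]'
python3 - <<'E'
from h import *
togo([.55115,.25954,.112]); s,t,m=st(); print(s['ft_torque'].round(3),s['contact_force'].round(2),t)
E
python3 -m inch '[[20,0,0,0,0,0,0],[20,0,0,0,0,0,0],[20,0,0,0,0,0,0],[20,0,0,0,0,0,0],[20,0,0,0,0,0,0],[20,0,0,0,0,0,0],[20,0,0,0,0,0,0],[20,0,0,0,0,0,0]]' 6
python3 - <<'E'
from h import *
togo([.55115,.25954,.112]); s,t,m=st(); print(s['ft_torque'].round(3),s['contact_force'].round(2),t,s['finger_gap'])
E
```

```text
t: 11.8
tool_pos: [0.5506, 0.2596, 0.1131]
ee_rot: [0.0, 0.313, 0.95, 0.0]
contact_force: [-0.5, -0.8, 0.3]
finger_gap: 0.0695
[array([-0.02,  0.01,  0.04])]
[ 0.019 -0.137 -0.043] [-0.48 -0.78  0.34] [0.55059801 0.25959567 0.11305295]
t: 12.47
tool_pos: [0.5506, 0.2596, 0.1126]
ee_rot: [-0.0, 0.313, 0.95, -0.0]
contact_force: [-1.3, -0.9, 1.5]
finger_gap: 0.0339
[array([-0.02,  0.01,  0.02])]
[-0.177 -0.068 -0.048] [-1.28 -0.87  1.51] [0.55055955 0.25956793 0.1125901 ] 0.03391542743594802
```

```bash
python3 -m inch '[[20,0,0,0,0,0,0.6],[20,0,0,0,0,0,0.6],[20,0,0,0,0,0,0.6],[20,0,0,0,0,0,0.6]]'
python3 -c "
from h import *;s,t,m=st();print(s['ft_torque'].round(3),s['contact_force'].round(2),s['finger_gap'],s['joint_pos'][5])"
python3 -m inch '[[20,0,0,0,0,0,0.6],[20,0,0,0,0,0,0.6],[20,0,0,0,0,0,0.6],[20,0,0,0,0,0,0.6]]'
python3 - <<'E'
from h import *
s,t,m=st();print(s['ft_torque'].round(3),s['contact_force'].round(2),s['finger_gap'],s['joint_pos'][5],t)
E
```

```text
t: 12.8
tool_pos: [0.5507, 0.2597, 0.1126]
ee_rot: [0.0, 0.431, 0.902, 0.0]
contact_force: [0.6, 0.4, 0.5]
finger_gap: 0.0337
[ 0.041 -0.214  0.057] [0.64 0.41 0.53] 0.033693547749684936 -0.34716435635335047
t: 13.13
tool_pos: [0.551, 0.2598, 0.1126]
ee_rot: [0.0, 0.541, 0.841, 0.0]
contact_force: [2.2, 1.3, -1.4]
finger_gap: 0.0339
[ 0.092 -0.448  0.054] [ 2.17  1.3  -1.39] 0.03389123825794269 -0.09585783635769486 [0.55096433 0.25982851 0.11261929]
```

```bash
python3 -m inch '[[20,0,0,0,0,0,0.6],[20,0,0,0,0,0,0.6],[20,0,0,0,0,0,0.6],[20,0,0,0,0,0,0.6],[20,0,0,0,0,0,0.6],[20,0,0,0,0,0,0.6]]'
python3 - <<'E'
from h import *
s,t,m=st();print(s['ft_torque'].round(3),s['contact_force'].round(2),s['finger_gap'],s['joint_pos'][5],t)
c=np.load("w3.npy",allow_pickle=True).item()
a=[onz(c,u,.045) for u in ((277,84.5),(278,243),(277,110),(278,238))]
D=np.linalg.norm(a[0]-a[1]);print(D,np.linalg.norm(a[2]-a[3]),"rad needed",(D-.112)/.02)
E
```

```text
t: 13.63
tool_pos: [0.5513, 0.2599, 0.1126]
ee_rot: [0.0, 0.689, 0.725, 0.001]
contact_force: [2.5, 1.2, -1.4]
finger_gap: 0.0341
[ 0.16  -0.69   0.022] [ 2.54  1.18 -1.4 ] 0.03408763038968962 0.28116113774672885 [0.55131614 0.2598921  0.1126177 ]
0.14264165417751357 0.11660772540388241 rad needed 1.532082708875678
```

```bash
cat > p.py <<'E'
from h import *
s,t,m=st();print('T',s['ft_torque'].round(3),'F',s['contact_force'].round(2),s['finger_gap'].round(4),'j6',s['joint_pos'][5].round(3))
E
python3 -m inch '[[20,0,0,0,0,0,0.5],[20,0,0,0,0,0,0.5],[20,0,0,0,0,0,0.5],[20,0,0,0,0,0,0.5]]' |head -1; python3 p.py
python3 -m inch '[[20,0,0,0,0,0,0.3],[20,0,0,0,0,0,0.3],[20,0,0,0,0,0,0.3],[20,0,0,0,0,0,0]]'|head -1; python3 p.py
python3 -m inch '[[20,0,0,0,0,0,0],[20,0,0,0,0,0,0]]'|head -1; python3 p.py
```

```text
t: 13.97
t: 14.3
t: 14.47Traceback (most recent call last):
  File "p.py", line 2, in <module>
    s,t,m=st();print('T',s['ft_torque'].round(3),'F',s['contact_force'].round(2),s['finger_gap'].round(4),'j6',s['joint_pos'][5].round(3))
                                                                                 ^^^^^^^^^^^^^^^^^^^^^
AttributeError: 'float' object has no attribute 'round'
Traceback (most recent call last):
  File "p.py", line 2, in <module>
    s,t,m=st();print('T',s['ft_torque'].round(3),'F',s['contact_force'].round(2),s['finger_gap'].round(4),'j6',s['joint_pos'][5].round(3))
                                                                                 ^^^^^^^^^^^^^^^^^^^^^
AttributeError: 'float' object has no attribute 'round'
Traceback (most recent call last):
  File "p.py", line 2, in <module>
    s,t,m=st();print('T',s['ft_torque'].round(3),'F',s['contact_force'].round(2),s['finger_gap'].round(4),'j6',s['joint_pos'][5].round(3))
                                                                                 ^^^^^^^^^^^^^^^^^^^^^
AttributeError: 'float' object has no attribute 'round'
```

```bash
sed -i "s/s\['finger_gap'\].round(4)/round(s['finger_gap'],4)/" p.py; python3 p.py
python3 -m inch '[[20,0,0,0,0,0,0.3],[20,0,0,0,0,0,0.3]]'|head -1; python3 p.py
python3 -m inch '[[20,0,0,0,0,0,0.3],[20,0,0,0,0,0,0.3]]'|head -1; python3 p.py
```

```text
T [ 0.167 -1.048 -0.045] F [ 5.29  0.6  -2.82] 0.034 j6 0.581
t: 14.63
T [ 0.151 -1.058  0.019] F [ 5.2   1.37 -2.77] 0.0339 j6 0.645
t: 14.8
T [ 0.041 -1.06   0.095] F [ 5.75  0.65 -3.67] 0.0334 j6 0.708
```

```bash
python3 -m inch '[[20,0,0,0,0,0,0.2],[20,0,0,0,0,0,0.2]]'|head -1; python3 p.py
python3 -m inch '[[20,0,0,0,0,0,0.2],[20,0,0,0,0,0,0.2]]'|head -1; python3 p.py
python3 -m inch '[[20,0,0,0,0,0,0],[20,0,0,0,0,0,0]]'|head -1; python3 p.py
```

```text
t: 14.97
T [ 0.144 -1.173  0.095] F [ 5.74  1.14 -2.69] 0.0343 j6 0.749
t: 15.13
T [ 0.092 -1.201  0.106] F [ 6.61  0.55 -3.3 ] 0.0338 j6 0.791
t: 15.3
T [-0.017 -1.155 -0.048] F [ 5.69  0.62 -3.52] 0.0339 j6 0.791
```

```bash
python3 -m inch '[[20,0,0,0,0,0,0.2],[20,0,0,0,0,0,0.2]]'|head -1; python3 p.py
python3 -m inch '[[20,0,0,0,0,0,0.2],[20,0,0,0,0,0,0.2]]'|head -1; python3 p.py
python3 -m inch '[[20,0,0,0,0,0,0.2],[20,0,0,0,0,0,0.2]]'|head -1; python3 p.py
python3 -m inch '[[20,0,0,0,0,0,0],[20,0,0,0,0,0,0]]'|head -1; python3 p.py
python3 - <<'E'
from h import *
a=read_camera("scene");b=read_camera("top");c=get_calibration("scene");k=get_calibration("top")
# gauge points
for n,p in [("fence",(.5269,.031,.045)),("stop112",(.539,.1424,.045)),("stop start",(.5422,.172,.045))]: print(n,proj(c,p).round(1),proj(k,p).round(1))
cv2.imwrite("pics/s5.png",cv2.resize(a[215:285,170:300],None,fx=6,fy=6,interpolation=cv2.INTER_CUBIC))
E
```

```text
t: 15.47
T [ 0.028 -1.131  0.084] F [ 7.37 -0.39 -3.6 ] 0.0337 j6 0.833
t: 15.63
T [ 0.03  -1.211  0.063] F [ 6.11  0.28 -3.29] 0.0337 j6 0.875
t: 15.8
T [ 0.023 -1.201  0.076] F [ 7.83 -0.52 -4.37] 0.0336 j6 0.917
t: 15.97
T [-0.123 -1.193 -0.025] F [ 7.72  0.27 -3.66] 0.0339 j6 0.916
fence [267.7 235.5] [241.8 244.4]
stop112 [230.  250.6] [202.3 241.3]
stop start [219.7 254.7] [191.8 240.4]
```

View pics/s5.png

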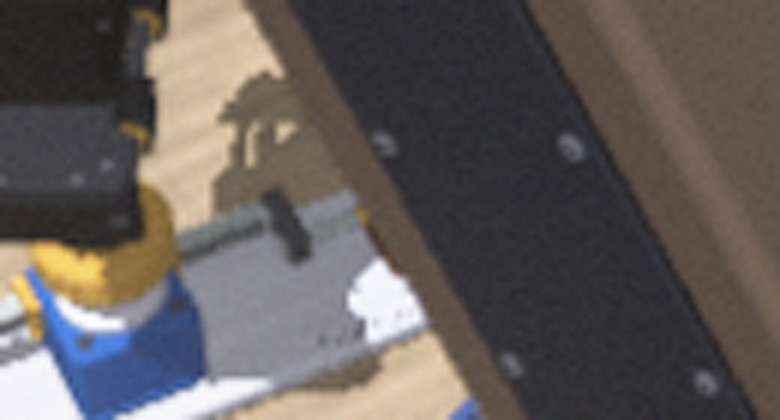

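```bash
python3 -m inch '[[20,0,0,0,0,0,0],[20,0,0,0,0,0,0.2],[20,0,0,0,0,0,0.2],[20,0,0,0,0,0,0.2]]' 8|head -1; python3 p.py
python3 -m inch '[[20,0,0,0,0,0,0.2],[20,0,0,0,0,0,0.2]]'|head -1; python3 p.py
python3 -m inch '[[20,0,0,0,0,0,0]]'|head -1; python3 p.py
python3 -m inch '[[20,0,0,0,0,0,0]]'|head -1; python3 p.py
```

```text
t: 16.4
T [-0.208 -1.27   0.155] F [ 6.83 -1.29 -3.01] 0.0342 j6 0.98
t: 16.57
T [-0.234 -1.177  0.165] F [ 6.39 -1.47 -2.71] 0.0337 j6 1.021
t: 16.65
T [-0.114 -1.258  0.176] F [ 7.   -0.83 -2.05] 0.0341 j6 1.022
t: 16.73
T [-0.181 -1.237  0.083] F [ 6.93 -0.68 -3.19] 0.0337 j6 1.021
```

```bash
python3 -m inch '[[40,0,0,0,0,0,0],[50,0,0,0,0,0,0],[60,0,0,0,0,0,0],[70,0,0,0,0,0,0],[80,0,0,-0.6,0,0,0],[80,0,0,-1,0,0,0],[80,0,0,-1,0,0,-0.5],[80,0,0,-1,0,0,-1]]'
python3 -m inch '[[80,0,0,-0.7,0,0,-1],[80,0,0,0,0,0,-1],[80,0,0,0,0,0,-1],[80,-1,0,0,0,0,0],[80,-1,0,0,0,0,0],[80,-1,0,0,0,0,0],[80,-1,0,0,0,0,0],[80,0,0,0,0,0,0]]'
python3 - <<'E'
from h import *
s,t,m=st(); c=get_calibration("wrist"); a=read_camera("wrist"); cv2.imwrite("pics/w6f.png",a)
np.save("w6.npy",c,allow_pickle=True)
print(s['t'],t.round(4),m.round(3),s['joint_pos'].round(2),s['ft_torque'].round(3),s['contact_force'])
P=[proj(c,p) for p in ((.5512,.2595,.141),(.5269,.031,.045),(.539,.1424,.045))]; print(np.round(P,1))
x0=180; cv2.imwrite("pics/w6.png",cv2.resize(a[0:270,x0:x0+200],None,fx=2.2,fy=2.2,interpolation=cv2.INTER_CUBIC))
E
```

```text
t: 17.4
tool_pos: [0.5502, 0.2596, 0.2217]
ee_rot: [-0.0, 0.868, 0.497, -0.0]
contact_force: [-0.8, -0.7, -0.4]
finger_gap: 0.0783
t: 18.07
tool_pos: [0.5235, 0.1391, 0.2418]
ee_rot: [0.0, 0.78, 0.625, -0.001]
contact_force: [0.1, 0.7, -0.1]
finger_gap: 0.0802
18.0667 [0.5235 0.1391 0.2418] [[ 0.218  0.976 -0.001]
 [ 0.976 -0.218 -0.001]
 [-0.001 -0.001 -1.   ]] [ 0.14  0.34  1.73 -0.    1.07  0.36] [-0.011 -0.081  0.036] [ 0.13980733  0.71103415 -0.14241289]
[[280.3  46.3]
 [303.  284.8]
 [292.9 186.1]]
```

View pics/w6.png

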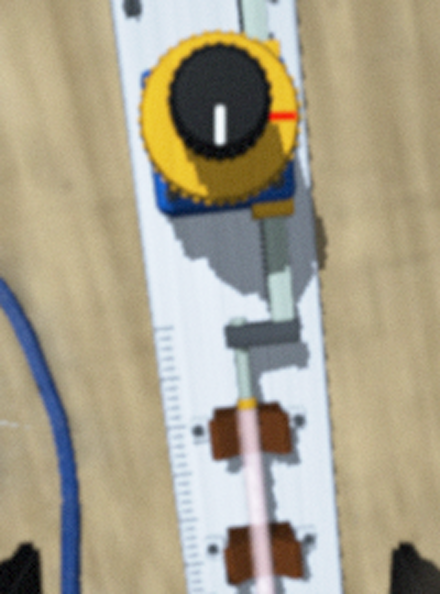

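The white line has turned about 90° (1.57 rad of the 1.62 commanded), and the nose tip at crop (248,404) touches the tube, within 2 mm of the 112 mm prediction. I'll regrip with the same gentle 8 N and check that the torque rises at once, which would mean no play.

```bash
python3 -m inch '[[80,1,0,0,0,0,0],[80,1,0,0,0,0,0],[80,1,0,0,0,0,0],[80,1,0,0,0,0,0],[80,0,0,0,0,0,0],[80,0,0,1,0,0,0],[80,0,0,1,0,0,0],[80,0,0,0,0,0,0]]'
python3 - <<'E'
from h import *
togo([.5512,.2596,.113])
E
```

```text
t: 18.78
tool_pos: [0.5483, 0.2596, 0.1767]
ee_rot: [-0.001, 0.78, 0.626, -0.004]
contact_force: [-0.2, -0.3, -1.1]
finger_gap: 0.0801
[array([0.03, 0.11, 2.12])]
```

```bash
python3 -m inch '[[80,0,0.06,0.8,0,0,0],[70,0,0,0.6,0,0,0],[70,0,0,0.4,0,0,0],[70,0,0,0.25,0,0,0],[70,0,0,0.05,0,0,0],[70,0,0,0,0,0,0],[70,0,0,0,0,0,0]]'
python3 - <<'E'
from h import *
togo([.5512,.2596,.113])
E
python3 p.py
```

```text
t: 19.37
tool_pos: [0.5529, 0.2595, 0.1198]
ee_rot: [0.0, 0.78, 0.626, 0.001]
contact_force: [0.4, -0.2, 0.4]
finger_gap: 0.0698
[array([-0.01, -0.06,  0.22])]
T [ 0.029 -0.137 -0.018] F [ 0.36 -0.23  0.44] 0.0698 j6 0.549
```

```bash
python3 -m inch '[[70,0,-0.05,0.2,0,0,0],[40,0,0,0,0,0,0],[20,0,0,0,0,0,0],[20,0,0,0,0,0,0],[20,0,0,0,0,0,0],[20,0,0,0,0,0,0],[20,0,0,0,0,0,0],[20,0,0,0,0,0,0]]' 8; python3 p.py
python3 -m inch '[[20,0,0,0,0,0,0.2]]'|head -1; python3 p.py
python3 -m inch '[[20,0,0,0,0,0,0.2]]'|head -1; python3 p.py
python3 -m inch '[[20,0,0,0,0,0,0.2]]'|head -1; python3 p.py
python3 -m inch '[[20,0,0,0,0,0,0.2]]'|head -1; python3 p.py
python3 -m inch '[[20,0,0,0,0,0,0.2]]'|head -1; python3 p.py
python3 -m inch '[[20,0,0,0,0,0,0]]'|head -1; python3 p.py
```

```text
t: 20.03
tool_pos: [0.5515, 0.2595, 0.1127]
ee_rot: [0.0, 0.78, 0.626, 0.0]
contact_force: [3.0, -1.1, -1.0]
finger_gap: 0.0337
T [-0.149 -0.673 -0.022] F [ 3.04 -1.15 -1.02] 0.0337 j6 0.55
t: 20.12
T [ 0.301 -0.731  0.256] F [ 4.43  2.66 -1.49] 0.0338 j6 0.571
t: 20.2
T [ 0.107 -0.919  0.189] F [ 5.51  1.4  -2.24] 0.0336 j6 0.594
t: 20.28
T [ 0.108 -0.961  0.16 ] F [ 4.83  0.79 -2.09] 0.034 j6 0.615
t: 20.37
T [ 0.288 -1.042  0.221] F [ 4.97  1.21 -2.25] 0.0336 j6 0.636
t: 20.45
T [ 0.166 -1.001  0.182] F [ 4.79  0.49 -0.92] 0.0342 j6 0.657
t: 20.53
T [ 0.242 -1.02   0.153] F [ 5.09  0.5  -1.22] 0.0341 j6 0.657
```

The torque jumped at once to about 0.2 N m and stayed flat while the grip slipped. So the tube is seated with about 7 N on the glass. Now I'll let the knob go and lower to the ring.

```bash
python3 -m inch '[[40,0,0,0,0,0,0],[60,0,0,0,0,0,0],[90,0,0,0,0,0,0],[95,0,0,0,0,0,0],[95,0,0,0,0,0,0],[95,0,0,0,0,0,0]]'; python3 p.py
python3 - <<'E'
from h import *
togo([.552,.2596,.075])
E
```

```text
t: 21.03
tool_pos: [0.5508, 0.2596, 0.1126]
ee_rot: [-0.0, 0.812, 0.584, -0.0]
contact_force: [0.1, 0.2, 0.2]
finger_gap: 0.0682
T [-0.019 -0.102  0.017] F [0.11 0.24 0.25] 0.0682 j6 0.655
[array([0.01, 0.04, 1.25])]
```

```bash
python3 -m inch '[[95,0,0.03,0,0,0,0],[95,0,0,0,0,0,0],[95,0,0,0,0,0,0],[95,0,0,0.3,0,0,0],[95,0,0,0.3,0,0,0],[95,0,0,0.3,0,0,0],[95,0,0,0.2,0,0,0],[95,0,0,0.15,0,0,0]]' 
python3 -m inch '[[95,0,0,0,0,0,0],[95,0,0,0,0,0,0]]';python3 p.py
python3 - <<'E'
from h import *
togo([.5515,.2596,.075])
E
```

```text
t: 21.7
tool_pos: [0.5514, 0.2591, 0.0737]
ee_rot: [-0.0, 0.812, 0.584, -0.001]
contact_force: [-1.3, 0.5, 0.0]
finger_gap: 0.0949
t: 21.87
tool_pos: [0.5517, 0.2593, 0.0748]
ee_rot: [-0.0, 0.812, 0.584, -0.0]
contact_force: [0.1, -0.9, 0.1]
finger_gap: 0.0951
T [-0.013 -0.058 -0.039] F [ 0.15 -0.89  0.14] 0.0951 j6 0.654
[array([ 0.01, -0.01, -0.01])]
```

```bash
python3 -m inch '[[50,0,0,0,0,0,0],[50,0,0,0,0,0,0],[50,0,0,0,0,0,0],[50,0,0,0,0,0,0],[50,0,0,0,0,0,0],[50,0,0,0,0,0,0],[50,0,0,0,0,0,0],[50,0,0,0,0,0,0]]' 40; python3 p.py
python3 -m inch '[[50,0,0,0,0,0,0]]'|head -1; python3 p.py
for i in 1; do python3 -m inch '[[50,0,0,0,0,0,0.3]]'|head -1; python3 p.py; python3 -m inch '[[50,0,0,0,0,0,0.3]]'|head -1; python3 p.py;  python3 -m inch '[[50,0,0,0,0,0,0.3]]'|head -1; python3 p.py; done
```

```text
t: 22.53
tool_pos: [0.5516, 0.2594, 0.0752]
ee_rot: [-0.0, 0.812, 0.584, -0.0]
contact_force: [-1.3, 0.9, 2.1]
finger_gap: 0.0594
T [ 0.074  0.25  -0.021] F [-1.26  0.91  2.13] 0.0594 j6 0.654
t: 22.62
T [ 0.065  0.361 -0.064] F [-2.37  1.57  4.28] 0.0596 j6 0.654
t: 22.7
T [0.105 0.342 0.431] F [-1.87  1.25  2.93] 0.0591 j6 0.684
t: 22.78
T [0.073 0.362 0.499] F [-2.65  0.75  2.15] 0.0594 j6 0.718
t: 22.87
T [0.026 0.31  0.421] F [-1.96  0.88  3.09] 0.0594 j6 0.749
```

```bash
python3 -m inch '[[50,0,0,0,0,0,0.3]]'|head -1; python3 p.py; python3 -m inch '[[50,0,0,0,0,0,0.3]]'|head -1; python3 p.py; python3 -m inch '[[50,0,0,0,0,0,0.3]]'|head -1; python3 p.py; python3 -m inch '[[50,0,0,0,0,0,0.3]]'|head -1; python3 p.py; python3 -m inch '[[50,0,0,0,0,0,0.3]]'|head -1; python3 p.py; python3 -m inch '[[50,0,0,0,0,0,0.3]]'|head -1; python3 p.py
```

```text
t: 22.95
T [0.077 0.341 0.459] F [-2.79  1.6   2.71] 0.0594 j6 0.781
t: 23.03
T [0.081 0.316 0.408] F [-1.95  0.43  2.89] 0.0594 j6 0.812
t: 23.12
T [0.096 0.319 0.454] F [-1.28  0.31  2.65] 0.0593 j6 0.843
t: 23.2
T [0.079 0.284 0.514] F [-1.73  0.55  2.58] 0.0592 j6 0.875
t: 23.28
T [0.066 0.296 0.429] F [-2.12  0.59  3.26] 0.0591 j6 0.906
t: 23.37
T [-0.054  0.266  0.455] F [-1.95 -0.04  3.16] 0.0595 j6 0.938
```

```bash
python3 -m inch '[[50,0,0,0,0,0,0.3]]'|head -1; python3 p.py; python3 -m inch '[[50,0,0,0,0,0,0.3]]'|head -1; python3 p.py; python3 -m inch '[[50,0,0,0,0,0,0.3]]'|head -1; python3 p.py; python3 -m inch '[[50,0,0,0,0,0,0.3]]'|head -1; python3 p.py
```

```text
t: 23.45
T [0.059 0.283 0.464] F [-1.75  0.39  2.16] 0.0594 j6 0.969
t: 23.53
T [0.016 0.247 0.37 ] F [-2.2  -0.51  3.07] 0.0591 j6 1.0
t: 23.62
T [-0.012  0.233  0.448] F [-1.65 -0.68  1.58] 0.0596 j6 1.032
t: 23.7
T [-0.04   0.261  0.417] F [-0.95  0.95  2.54] 0.0594 j6 1.063
```

```bash
python3 -m inch '[[50,0,0,0,0,0,0.2]]'|head -1; python3 p.py; python3 -m inch '[[50,0,0,0,0,0,0.2]]'|head -1; python3 p.py; python3 -m inch '[[50,0,0,0,0,0,0.2]]'|head -1; python3 p.py; python3 -m inch '[[50,0,0,0,0,0,0.2]]'|head -1; python3 p.py; python3 -m inch '[[50,0,0,0,0,0,0.2]]'|head -1; python3 p.py; python3 -m inch '[[50,0,0,0,0,0,0.2]]'|head -1; python3 p.py; python3 -m inch '[[50,0,0,0,0,0,0.2]]'|head -1; python3 p.py; python3 -m inch '[[50,0,0,0,0,0,0.2]]'|head -1; python3 p.py
```

```text
t: 23.78
T [-0.013  0.249  0.462] F [-2.21 -0.84  3.49] 0.0595 j6 1.084
t: 23.87
T [-0.11   0.272  0.437] F [-1.85 -0.46  3.92] 0.0593 j6 1.105
t: 23.95
T [-0.14   0.283  0.439] F [-2.42 -0.01  3.78] 0.0594 j6 1.126
t: 24.03
T [-0.117  0.271  0.484] F [-1.99 -0.84  4.25] 0.0594 j6 1.148
t: 24.12
T [-0.181  0.257  0.444] F [-1.82 -0.06  3.32] 0.0598 j6 1.169
t: 24.2
T [-0.244  0.318  0.472] F [-2.48 -1.9   5.  ] 0.0595 j6 1.19
t: 24.28
T [-0.28   0.262  0.457] F [-1.48 -1.3   5.76] 0.0592 j6 1.211
t: 24.37
T [-0.346  0.282  0.492] F [-1.8  -2.16  5.22] 0.0594 j6 1.232
```

```bash
python3 -m inch '[[50,0,0,0,0,0,0.2]]'|head -1; python3 p.py; python3 -m inch '[[50,0,0,0,0,0,0.2]]'|head -1; python3 p.py; python3 -m inch '[[50,0,0,0,0,0,0.2]]'|head -1; python3 p.py; python3 -m inch '[[50,0,0,0,0,0,0.2]]'|head -1; python3 p.py; python3 -m inch '[[50,0,0,0,0,0,0.2]]'|head -1; python3 p.py; python3 -m inch '[[50,0,0,0,0,0,0.2]]'|head -1; python3 p.py
```

```text
t: 24.45
T [-0.306  0.283  0.4  ] F [-2.01 -1.14  5.95] 0.059 j6 1.253
t: 24.53
T [-0.379  0.288  0.46 ] F [-1.72 -1.93  5.95] 0.0595 j6 1.274
t: 24.62
T [-0.312  0.284  0.406] F [-1.67 -1.39  6.05] 0.0595 j6 1.295
t: 24.7
T [-0.367  0.248  0.45 ] F [-2.38 -2.06  5.36] 0.0598 j6 1.316
t: 24.78
T [-0.416  0.335  0.43 ] F [-1.54 -2.48  5.15] 0.0593 j6 1.337
t: 24.87
T [-0.319  0.274  0.451] F [-1.33 -1.52  5.  ] 0.0591 j6 1.358
```

```bash
python3 -m inch '[[50,0,0,0,0,0,0.2]]'|head -1; python3 p.py; python3 -m inch '[[50,0,0,0,0,0,0.2]]'|head -1; python3 p.py; python3 -m inch '[[50,0,0,0,0,0,0.2]]'|head -1; python3 p.py; python3 -m inch '[[50,0,0,0,0,0,0.2]]'|head -1; python3 p.py; python3 -m inch '[[50,0,0,0,0,0,0.2]]'|head -1; python3 p.py; python3 -m inch '[[50,0,0,0,0,0,0.2]]'|head -1; python3 p.py; python3 -m inch '[[50,0,0,0,0,0,0.2]]'|head -1; python3 p.py; python3 -m inch '[[50,0,0,0,0,0,0.2]]'|head -1; python3 p.py
```

```text
t: 24.95
T [-0.369  0.231  0.484] F [-1.61 -2.73  6.07] 0.0598 j6 1.379
t: 25.03
T [-0.388  0.309  0.43 ] F [-2.06 -2.42  4.76] 0.0595 j6 1.4
t: 25.12
T [-0.45   0.239  0.477] F [-2.5  -1.77  4.57] 0.0592 j6 1.42
t: 25.2
T [-0.438  0.276  0.434] F [-1.95 -3.25  5.27] 0.0592 j6 1.441
t: 25.28
T [-0.45   0.301  0.469] F [-1.37 -2.84  4.74] 0.0594 j6 1.462
t: 25.37
T [-0.473  0.227  0.456] F [-1.58 -2.28  4.55] 0.0592 j6 1.483
t: 25.45
T [-0.439  0.249  0.421] F [-0.56 -2.51  4.44] 0.0594 j6 1.504
t: 25.53
T [-0.451  0.311  0.426] F [-1.19 -2.49  4.97] 0.0593 j6 1.525
```

```bash
python3 -m inch '[[50,0,0,0,0,0,0.2]]'|head -1; python3 p.py; python3 -m inch '[[50,0,0,0,0,0,0.2]]'|head -1; python3 p.py; python3 -m inch '[[50,0,0,0,0,0,0.2]]'|head -1; python3 p.py; python3 -m inch '[[50,0,0,0,0,0,0.2]]'|head -1; python3 p.py; python3 -m inch '[[50,0,0,0,0,0,0.2]]'|head -1; python3 p.py; python3 -m inch '[[50,0,0,0,0,0,0.2]]'|head -1; python3 p.py; python3 -m inch '[[50,0,0,0,0,0,0.2]]'|head -1; python3 p.py; python3 -m inch '[[50,0,0,0,0,0,0.2]]'|head -1; python3 p.py
```

```text
t: 25.62
T [-0.493  0.274  0.477] F [-2.33 -2.64  5.15] 0.0592 j6 1.546
t: 25.7
T [-0.502  0.31   0.44 ] F [-1.83 -2.78  5.5 ] 0.0592 j6 1.567
t: 25.78
T [-0.468  0.226  0.461] F [-0.89 -2.63  5.01] 0.0594 j6 1.588
t: 25.87
T [-0.494  0.271  0.47 ] F [-0.67 -3.38  5.97] 0.0592 j6 1.609
t: 25.95
T [-0.496  0.231  0.465] F [-1.69 -2.3   5.47] 0.0597 j6 1.63
t: 26.03
T [-0.542  0.271  0.49 ] F [-1.18 -3.41  5.66] 0.0591 j6 1.651
t: 26.12
T [-0.488  0.287  0.543] F [-1.27 -2.98  5.36] 0.0596 j6 1.672
t: 26.2
T [-0.546  0.23   0.523] F [-1.26 -3.97  4.6 ] 0.0593 j6 1.693
```

Torque is starting to climb, so the bite is at about j6 1.62. I'll continue and fit the breakpoint.

```bash
python3 -m inch '[[50,0,0,0,0,0,0.2]]'|head -1; python3 p.py; python3 -m inch '[[50,0,0,0,0,0,0.2]]'|head -1; python3 p.py; python3 -m inch '[[50,0,0,0,0,0,0.2]]'|head -1; python3 p.py; python3 -m inch '[[50,0,0,0,0,0,0.2]]'|head -1; python3 p.py;  python3 -m inch '[[50,0,0,0,0,0,0.2]]'|head -1; python3 p.py
```

```text
t: 26.28
T [-0.586  0.231  0.489] F [-1.53 -3.46  5.53] 0.0592 j6 1.714
t: 26.37
T [-0.587  0.255  0.598] F [-1.54 -3.84  5.06] 0.0593 j6 1.735
t: 26.45
T [-0.595  0.257  0.561] F [-1.15 -3.07  6.1 ] 0.0596 j6 1.755
t: 26.53
T [-0.556  0.257  0.572] F [-1.42 -3.3   4.9 ] 0.0594 j6 1.776
t: 26.62
T [-0.598  0.22   0.616] F [-2.01 -4.22  4.1 ] 0.0597 j6 1.797
```

```bash
python3 -m inch '[[50,0,0,0,0,0,0.2]]'|head -1; python3 p.py; python3 -m inch '[[50,0,0,0,0,0,0.2]]'|head -1; python3 p.py; python3 -m inch '[[50,0,0,0,0,0,0.2]]'|head -1; python3 p.py; python3 -m inch '[[50,0,0,0,0,0,0.2]]'|head -1; python3 p.py;  python3 -m inch '[[50,0,0,0,0,0,0.2]]'|head -1; python3 p.py
python3 -m inch '[[50,0,0,0,0,0,0]]'|head -1; python3 p.py
```

```text
t: 26.7
T [-0.582  0.284  0.594] F [-0.84 -4.01  4.46] 0.0596 j6 1.818
t: 26.78
T [-0.584  0.243  0.642] F [-1.02 -3.68  4.49] 0.0595 j6 1.839
t: 26.87
T [-0.662  0.18   0.646] F [-1.82 -3.93  5.69] 0.0593 j6 1.86
t: 26.95
T [-0.659  0.261  0.655] F [-0.79 -3.62  5.68] 0.0594 j6 1.881
t: 27.03
T [-0.607  0.271  0.728] F [-2.04 -4.17  5.68] 0.0595 j6 1.902
t: 27.12
T [-0.629  0.231  0.313] F [-2.08 -4.23  5.67] 0.0594 j6 1.902
```

```bash
python3 - <<'E'
import numpy as np
from scipy.optimize import curve_fit
j=1.379+.0209*np.arange(26)
T=[.484,.43,.477,.434,.469,.456,.421,.426,.477,.44,.461,.47,.465,.49,.543,.523,.489,.598,.561,.572,.616,.594,.642,.646,.655,.728]
f=lambda x,b,t:t+.85*np.maximum(0,x-b)
p,c=curve_fit(f,j,T,[1.62,.45]);print(p,np.sqrt(np.diag(c)),"past bite",1.902-p[0])
E
```

```text
[1.61695252 0.45375   ] [0.0114924  0.00716815] past bite 0.2850474789716997
```

Fit: bite at j6 1.617, ring now 0.285 ± 0.012 rad past it, mid-window. I'll release, rise and back off for a check.

```bash
python3 -m inch '[[70,0,0,0,0,0,0],[95,0,0,0,0,0,0],[95,0,0,0,0,0,0],[95,0,0,0,0,0,0],[95,0,0,0,0,0,0],[95,0,0,0,0,0,0],[95,0,0,0,0,0,0],[95,0,0,0,0,0,0]]'
python3 -m inch '[[95,0,0,-0.4,0,0,0],[95,0,0,-0.8,0,0,0],[95,0,0,-1,0,0,0],[95,0,0,-1,0,0,0],[95,0,0,-1,0,0,-1],[95,0,0,-1,0,0,-1],[95,0,0,-0.4,0,0,-1],[95,0,0,0,0,0,-1]]'
python3 -m inch '[[95,0,0,0,0,0,-1],[95,0,0,0,0,0,-1],[95,0,0,0,0,0,-1],[95,0,0,0,0,0,-1],[95,0,0,0,0,0,-1],[95,0,0,0,0,0,-1],[95,0,0,0,0,0,-1],[95,0,0,0,0,0,-1]]'
python3 -m inch '[[95,-1,0,0,0,0,0],[95,-1,0,0,0,0,0],[95,-1,0,0,0,0,0],[95,-1,0,0,0,0,0],[95,-0.6,0,0,0,0,0],[95,0,0,0,0,0,0]]'
python3 - <<'E'
from h import *
s,t,m=st(); a=read_camera("wrist"); cv2.imwrite("pics/w7f.png",a); print(t,m.round(2))
b=cv2.resize(a[0:300,170:390],None,fx=2,fy=2,interpolation=cv2.INTER_CUBIC)
cv2.imwrite("pics/w7.png",b)
E
```

```text
t: 27.78
tool_pos: [0.5518, 0.2593, 0.0751]
ee_rot: [0.0, 1.0, 0.001, 0.0]
contact_force: [-0.5, 0.4, -0.2]
finger_gap: 0.0946
t: 28.45
tool_pos: [0.5527, 0.2597, 0.2479]
ee_rot: [-0.0, 0.977, 0.211, 0.003]
contact_force: [0.4, 1.1, -0.2]
finger_gap: 0.0949
t: 29.12
tool_pos: [0.5516, 0.2593, 0.2441]
ee_rot: [0.0, 0.807, 0.591, 0.0]
contact_force: [-0.0, 0.0, 0.4]
finger_gap: 0.0951
t: 29.62
tool_pos: [0.5084, 0.1256, 0.2443]
ee_rot: [0.0, 0.809, 0.588, 0.0]
contact_force: [-0.2, -0.3, 0.3]
finger_gap: 0.0953
[0.5084071  0.12559537 0.2442605 ] [[ 0.31  0.95  0.  ]
 [ 0.95 -0.31 -0.  ]
 [-0.    0.   -1.  ]]
```

View pics/w7.png

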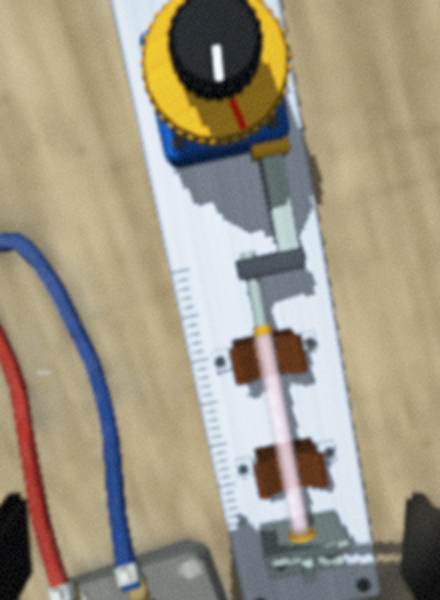

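The tube runs from the brass nose (263,330) to the fence button (302,537) with no gap at either end. The white line is unmoved and the red line has turned as expected. Handing in.

```bash
python3 -c "
from workcell import robot; print(robot.close_job())"
```

```text
the job is handed in; nothing more can be done
None
```

The gauge is set to the pink tube and locked, and I handed the job in at about 30 s of the 72 s allowed.

- **Tube and stop:** I laid the tube in both cradles and turned the black knob about 1.57 rad clockwise with a 6–8 N grip. A second grip at 8 N met about 0.2 N m at once and then slipped. That puts the stop at roughly 7 N on the glass, with no play left.
- **Lock ring:** I turned the ring about 1.25 rad clockwise. The torque record shows it biting at 0.96 rad of turn, and I left it 0.285 ± 0.012 rad past that. That is about 24 N of shoe force, inside the 14–36 N window.
- **Final picture:** The tube runs from the stop's nose to the fence button with no visible gap at either end. The knob's white line looks unmoved since before locking. I avoided the bystanders and the turquoise look-alike and saw no unexpected contact force, but took no closing picture of them.
- **Uncertainties:**
    - The top camera disagreed with the wrist camera by 6–9 mm, so I used the wrist camera.
    - I may have seated the stop slightly before I noticed, because the torque readings at the 6 N grip were too noisy to show the exact moment of contact.

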